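# Shut the board holder's keeper and find the socket for its lock nut

## Robot

A 6-joint arm with a two-finger parallel gripper is mounted at the origin on the work surface. World frame = base frame: x ahead of the robot, y to its left, z up, the work surface at z = 0. Lengths are in mm, angles in rad, forces in N, time in s.
With the tool pointing down it reaches from about 300 to 950 mm from the base axis. Payload 3.1 kg.
Tool frame: the origin (TCP) lies between the finger pads; the fingertips stand 11 mm ahead of it and the grasp point (between the pads) lies 8 mm behind it (arm.tip_extent is the distance from the TCP to the fingertips, in mm); z points along the fingers, x is the direction in which the jaws open and shut, and the axes are right-handed (so a half turn about z gives the same grasp; the last joint's range is limited). The gripper opens to 85 mm and grips with 20 to 120 N. Pads are 22 mm wide; open, the fingers measure 114 mm over their backs; the gripper's body (76 mm by 85 mm) begins 54 mm behind the grasp point. The pads swing forward as they close: fully open they stand 13 mm farther back than shut.
Start: joints at [-1.176, 0.308, 1.634, -0, 1.2, -0.07], TCP at [280.128, -558.713, 242.272] pointing down, gripper open.
Joint ranges: [-3.06, 3.06], [-0.79, 1.96], [0.05, 2.63], [-1.19, 4.34], [0.05, 2.64], [-2.94, 2.94]. Speed limits (rad/s): [2.79, 2.79, 3.14, 3.14, 3.14, 3.14].

## Interface

Orientations are given as a unit quaternion [w, x, y, z].
In Python, from rig import arm, imaging, workorder gives the robot as it stands. The module is installed in compiled form; this text tells all that it offers.
- The arm moves only by the tool drive_tool, never from a script. Its argument "plan" is a list of rows, each a list of 2 entries, a list of its own where there are three numbers: the shift along the tool's x, y, z in m, then the turn about the tool's z in degrees. In form: [[[dx, dy, dz], twist], ...]. A call has 1 to 5 rows; each row is the pose to reach, as a shift and turn from the pose commanded when the call began, along the tool's axes at that moment; what a row does not reach only later rows make up. A row lasts 1/10 s, in which the tool goes at most 50 mm and 8.59 degrees, less where a joint would pass 70% of its speed; a pose out of reach is approached as far as the arm can. A call with a gripper value outside its range is refused whole. "hand" is the closure, from -1 (fully open) to 1 (shut), so that 0 is half open, set as the call begins (left out, the last holds). The fingers move at their own pace and stop on an object; the grip force is fixed at half the most. Time passes only in rows, so rows that repeat a pose let the fingers close. It gives the time, the measured TCP pose, the force and the opening at its end, in the units of the state.
- arm.read_state(): the state, without advancing time (a new reading comes with each control period).
- imaging.camera(name): name is "scene" or "top" or "wrist"; returns the picture (384x512x3 uint8, red, green, blue); there is no depth.
- imaging.camera_model(name): a dict with "K" (3x3 intrinsics, pixels), "dist" ([k1, k2, p1, p2, k3] as OpenCV has them; the pictures are not rectified), "R" (3x3) and "t" (3): a world point X has camera coordinates R X + t. Camera axes: x right, y down, z forward; pixel columns grow to the right and rows downward; lengths in mm; the calibration is good to about 2 mm. A picture is of the moment at which its call begins: read the wrist's pose just before it. camera_model takes no time and is no camera call; for the wrist camera it gives the pose at the moment of the call.
- workorder.sign_off(): hands the job in, once; it reports no verdict.
Trained networks look in the newest picture that a camera, given by its name, has taken for a name from the list of things; names that differ only in an ending like _2 or _b are one class to them, and where a whole thing is asked for, a point or a joint stands for the part that bears it (a point fixed in the world has none). Each returns a list of dicts, best first, with "confidence" (0 to 1); they miss things now and then, are a little off and sometimes report something else, mostly with a low value. They report only what shows in the picture. A call takes as long as a camera call. They do not tell look-alikes from the thing itself.
- imaging.recognise(camera, target): "position" ([x, y, z] in mm, in world coordinates, good to about 4 mm: the middle of the surface that is visible of it).
- imaging.outline_of(camera, target): "mask" (384x512 bool, what is visible of it).
- imaging.landmark_of(camera, target): "position" ([x, y, z] in mm, in world coordinates, good to about 4 mm: a listed point, or the origin of a listed thing).
The state is a dict: "time": time; "joint_pos": joint angles; "qd": joint speeds; "joint_torque": joint torques, N m; "ee_pos": TCP position; "tool_rot": TCP orientation; "force": force on the tool from outside, world axes, zero at the start; "torque": the same for the moment, N m; "grip_width": finger opening in mm.
Only numpy, scipy, OpenCV 4.12 (cv2) and the standard library are available. Lean on these libraries where they do the work, as an engineer would, in place of code of your own. Each camera call takes 0.05 s, during which the arm holds its last target. There are 200 camera calls.

## Task

Swing the board holder's keeper bar shut over the circuit board until it clicks into its detent. Then try the sockets from the tray on the keeper's lock nut (the one over the bar's pivot) and keep the one that fits, fully home and upright on the nut, with the others standing upright on the tray; leave everything else on the bench where it is. Finish while still holding the seated socket in the gripper, ready to tighten: do not let go.

Things in the scene. Friction and masses are not known exactly. Their poses are not given: they have to be found in the camera images.
- holder: Board holder, fixed: aluminium plate 180 x 210 x 12 mm with a circuit board, the keeper bar, and a rear steel jaw bar with a hex nut at each end (at x = 75, y = -70 and +70 mm; not to be worked on). Origin on the bench, 20 mm nearer the robot than the plate's centre; own x points away from the robot (turned by up to 15 degrees), y left, z up.
- nut_seat (a point): Underside centre of the keeper's lock nut, on the steel washer (36 mm across) over the keeper's pivot, 32 mm above the bench, at holder x = -10, y = -70 mm; axes as the holder's. A socket is fully home when its mouth is on this washer, its axis on this point.
- nut_top (a point): Top centre of the lock nut's hexagon, 12 mm above nut_seat. The nut never turns; two of its six flats face the holder's +x and -x. Its size varies: small (13 mm across flats, bare stud 18 mm above the nut), medium (18 mm, stud 11 mm) or large (23 mm, stud 4 mm); studs are 8 mm across. The two other sizes sit on the rear jaw.
- keeper (a joint): Angle of the keeper bar about its upright pivot, rad: 0 is shut at its stop (bar along the holder's +y, over the board), positive open, the handle swinging towards the robot; starts at 0.5 to 1.2, stops at 1.35. Friction 0.02 N m, stays where left. A spring ball resists with about 3 N at the handle from 0.09 to 0.045, then draws it shut: below 0.035 it is in the detent and stays.
- keeper_handle (a point): Grip point on the keeper's upright round black handle, 14 mm across, from 30 to 72 mm above the bench; on its axis, 58 mm above the bench, 120 mm from the pivot. The steel bar under it (16 mm wide, 22 to 30 mm above the bench) ends 155 mm from the pivot. Axes of the bar: y from pivot to handle, z up.
- keeper_hinge (a point): Point on the keeper's upright pivot axis, 26 mm above the bench, directly under the lock nut.
- tray: Grey tray fixed to the bench, 210 x 85 mm outside, 10 mm tall rim 4 mm thick; origin under its centre, own x along its length, z up. Its floor is 4 mm above the bench. The three sockets stand on it in a row along x, about 65 mm apart, in any order.
- socket_small: Loose steel socket for the small nut, mouth down, 75 mm tall, 80 g; lower 34 mm is 28 mm round, above that a round shank 22 mm across to grip by. Mouth: hexagon 15.8 mm across flats (2.8 over its nut), 31 mm deep. Origin: centre of the mouth, z up; two inner flats face own +x and -x: turn it to match the nut (mod 60 degrees). On the medium or large nut it stops 12 mm short.
- socket_medium: Loose steel socket for the medium nut, mouth down, 75 mm tall, 100 g; lower 34 mm is 32 mm round, above that a round shank 22 mm across to grip by. Mouth: hexagon 20.8 mm across flats (2.8 over its nut), 24 mm deep. Origin: centre of the mouth, z up; two inner flats face own +x and -x: turn it to match the nut (mod 60 degrees). On the small nut it stops 6 mm short, on the large nut 12 mm.
- socket_large: Loose steel socket for the large nut, mouth down, 75 mm tall, 120 g; lower 34 mm is 36 mm round, above that a round shank 22 mm across to grip by. Mouth: hexagon 25.8 mm across flats (2.8 over its nut), 17 mm deep. Origin: centre of the mouth, z up; two inner flats face own +x and -x: turn it to match the nut (mod 60 degrees). On the medium nut it stops 6 mm, on the small nut 13 mm short (on the stud).
- squeeze_bottle: Bystander, to be left alone: white squeeze bottle, 38 mm across, 110 mm tall; origin at the centre of its underside.
- flux_jar: Bystander, to be left alone: small amber jar, 34 mm across, 30 mm tall; origin at the centre of its underside.
- tweezers: Bystander, to be left alone: dark tweezers lying flat, 130 mm long; origin at the centre of its underside.
- screwdriver: Bystander, to be left alone: black-handled screwdriver lying flat, 160 mm long; origin at the centre of its underside.
- wire_spool: Bystander, to be left alone: grey spool ring, 52 mm across, 30 mm tall; origin at the centre of its underside.
- parts_box: Bystander, to be left alone: clear lidded parts box, 112 x 77 x 36 mm; origin at the centre of its underside.
- heat_sink: Bystander, to be left alone: small finned heat sink, 55 x 28 x 16 mm; origin at the centre of its underside.
Things that resemble listed ones, but are neither listed nor needed, are in the scene too. What is shaped like the socket_large but purple or red is not meant.

How it is judged:
By the outcome, as a careful person would: the job done as asked, in the order asked, and still so for the second after the job is handed in, while the arm keeps its last pose, push and grip.
It also fails if it takes over 72 s, if anything falls off the work surface, if the arm or the gripper's body presses on something with over 40 N, if the wrist force passes 120 N, or if a joint passes its speed limit or range.

## Working session

There is one attempt and no reset: what is moved stays moved. The work goes in short steps, Python scripts to look and compute and a tool call to move; the robot and the scene stay as the last step left them, time stands still between calls to the robot, and variables do not carry over. Pictures are saved under pics/ and viewed, about 8 in all and at most 12, crops included, and the job is handed in when it is done.

Besides the shell and the picture viewer there is one more tool, called after "Request:" by a JSON object that holds its "name" and its "arguments". drive_tool: Moves the arm, as the interface text tells. Its arguments: {"type":"object","properties":{"plan":{"type":"array","items":{"type":"array"}},"hand":{"type":"number"}},"required":["plan"]}

```bash
mkdir -p pics; ls
cat > h.py <<'E'
import numpy as np,cv2
from rig import arm,imaging,workorder
def px(cam,X):
    m=imaging.camera_model(cam);r,_=cv2.Rodrigues(np.array(m['R'],float))
    return cv2.projectPoints(np.array(X,float).reshape(-1,1,3),r,np.array(m['t'],float),np.array(m['K'],float),np.array(m['dist'],float))[0].reshape(-1,2)
def ray(cam,uv,z,m=None):
    m=m or imaging.camera_model(cam);R=np.array(m['R'],float);t=np.array(m['t'],float)
    p=cv2.undistortPoints(np.array(uv,float).reshape(-1,1,2),np.array(m['K'],float),np.array(m['dist'],float)).reshape(-1,2)
    d=np.c_[p,np.ones(len(p))]@R; c=-R.T@t
    return c+d*((z-c[2])/d[:,2])[:,None]
def save(name,img,crop=None,s=1):
    if crop: x0,y0,x1,y1=crop; img=img[y0:y1,x0:x1]
    cv2.imwrite('pics/'+name,cv2.resize(img,None,fx=s,fy=s,interpolation=cv2.INTER_CUBIC)[...,::-1])
def totool(d):
    from scipy.spatial.transform import Rotation as Ro
    q=arm.read_state()['tool_rot'];R=Ro.from_quat([q[1],q[2],q[3],q[0]]);return R.inv().apply(d)
E
python3 - <<'E'
from h import *
s=arm.read_state();print({k:np.round(v,3) for k,v in s.items()})
a=imaging.camera('scene');b=imaging.camera('top')
cv2.imwrite('pics/st.png',cv2.resize(np.vstack([a,b]),None,fx=.78,fy=.78)[...,::-1]) if 0 else None
save('scene.png',a,s=1.5);save('top.png',b,s=1.5)
for c in('top','scene'):
  for t in('nut_seat','nut_top','keeper_handle','keeper_hinge','holder','tray','socket_small','socket_medium','socket_large'):
    r=imaging.landmark_of(c,t);print(c,t,[(np.round(o['position']).astype(int).tolist(),round(o['confidence'],2),px(c,o['position'])[0].round().astype(int).tolist()) for o in r[:4]])
E
```

```text
pics
{'time': np.float64(0.0), 'joint_pos': array([-1.176,  0.309,  1.635, -0.   ,  1.2  , -0.07 ]), 'qd': array([ 0.001, -0.002,  0.   ,  0.   , -0.   , -0.   ]), 'joint_torque': array([ 0.0000e+00, -4.1525e+01, -2.7666e+01, -0.0000e+00,  1.0000e-02,
        0.0000e+00]), 'ee_pos': array([ 279.798, -557.975,  241.036]), 'tool_rot': array([-0.001,  0.851, -0.525, -0.001]), 'force': array([ 0.295, -0.421,  0.367]), 'torque': array([-0.015, -0.03 , -0.007]), 'grip_width': np.float64(85.628)}
top nut_seat [([540, 9, 30], 0.6, [264, 208])]
top nut_top [([538, 5, 48], 0.76, [265, 208]), ([749, -76, -2], 0.63, [295, 130])]
top keeper_handle [([436, 70, 55], 0.81, [239, 250])]
top keeper_hinge [([542, 9, 26], 0.78, [263, 207])]
top holder [([553, 73, 1], 0.6, [239, 203]), ([544, 4, 25], 0.34, [265, 206]), ([587, -339, 3], 0.3, [395, 190])]
top tray [([561, -194, 0], 0.88, [341, 200])]
top socket_small [([564, -202, 1], 0.67, [344, 199])]
top socket_medium [([501, -195, 6], 0.45, [342, 223])]
top socket_large [([681, -349, -1], 0.78, [397, 155]), ([496, -294, -1], 0.74, [378, 225]), ([631, -171, 8], 0.64, [332, 173]), ([803, -172, 2], 0.64, [331, 110])]
scene nut_seat [([539, 3, 30], 0.57, [245, 175])]
scene nut_top [([543, 3, 41], 0.86, [245, 174])]
scene keeper_handle [([440, 68, 62], 0.77, [269, 136]), ([592, -340, 0], 0.6, [110, 202])]
scene keeper_hinge [([540, 5, 27], 0.67, [246, 176])]
scene holder [([556, 73, 1], 0.96, [272, 186])]
scene tray [([566, -195, -3], 0.59, [169, 192])]
scene socket_small [([565, -193, 4], 0.79, [169, 191])]
scene socket_medium [([500, -197, 3], 0.71, [170, 170])]
scene socket_large [([496, -295, -2], 0.87, [134, 170]), ([804, -168, 2], 0.81, [170, 284]), ([677, -350, -3], 0.77, [100, 233]), ([591, -84, 0], 0.66, [211, 199])]
```

View pics/scene.png

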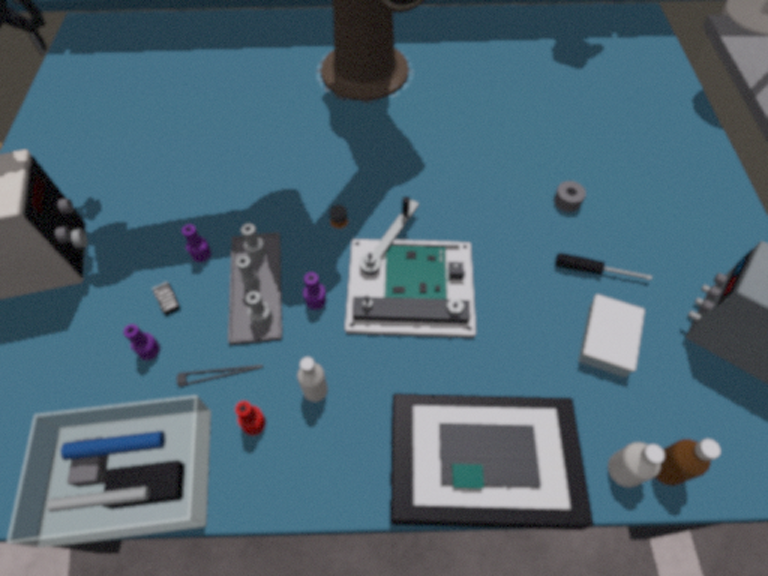

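View pics/top.png

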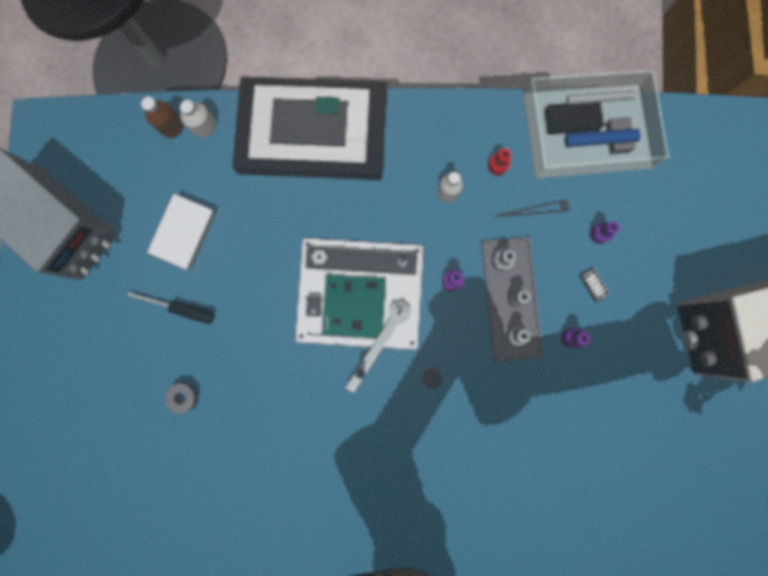

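Scene (full-frame pixels): in the scene picture the tray stands at about (170,190). The steel sockets are on it, with tops at (166,153), (163,175) and (168,199). The lock nut is at (247,177) and the handle at (270,137).

Could be mistaken for the sockets:
- purple copies at (130,162), (209,193) and (94,228)
- a red copy at (166,278)

None of these stand on the tray, so they are ruled out by colour and place. The rear nuts at (245,203) and (304,204) could be taken for the lock nut. The lock nut is the one over the bar's pivot.

I'll head over for a close look at the holder.

Request:
{"name": "drive_tool", "arguments": {"plan": [[[-0.48, -0.4, 0], -40], [[-0.48, -0.4, 0], -40], [[-0.48, -0.4, 0], -40], [[-0.48, -0.4, 0], -40], [[-0.48, -0.4, 0], -40]], "hand": 0.3}}

```text
time: 1.5
ee_pos: [337.2, -313.5, 242.4]
tool_rot: [0.0, 0.98, -0.201, 0.0]
force: [-0.2, 0.3, 0.6]
grip_width: 29.8
```

```bash
cat >> h.py <<'E'
def go(P,heading=None,q=False):
    s=arm.read_state();d=totool(np.array(P,float)-s['ee_pos'])
    from scipy.spatial.transform import Rotation as Ro
    q=s['tool_rot'];x=Ro.from_quat([q[1],q[2],q[3],q[0]]).apply([1,0,0]);h=np.degrees(np.arctan2(x[1],x[0]))
    tw=None if heading is None else (-(heading-h)+180)%360-180
    print('t',s['time'],'ee',np.round(s['ee_pos'],1),'head',round(h,1),'shift',np.round(d,1),'twist',tw,'J6',round(s['joint_pos'][5],2),'F',np.round(s['force'],1),'w',round(s['grip_width'],1))
E
python3 -c "
from h import *
go([440,20,242],30)"
```

```text
t 1.5 ee [ 337.2 -313.5  242.4] head -23.1 shift [ -36.6 -347.1    0.4] twist -53.14053833027074 J6 -0.44 F [-0.2  0.3  0.6] w 29.8
```

Request:
{"name": "drive_tool", "arguments": {"plan": [[[-0.036, -0.347, 0], -53], [[-0.036, -0.347, 0], -53], [[-0.036, -0.347, 0], -53], [[-0.036, -0.347, 0], -53], [[-0.036, -0.347, 0], -53]]}}

```text
time: 2.0
ee_pos: [412.4, -74.9, 242.8]
tool_rot: [0.0, 0.985, 0.173, 0.001]
force: [0.3, -0.3, -0.3]
grip_width: 29.8
```

Run:
```python
from h import *
go([440,20,242],30)
a=imaging.camera('wrist');save('w1.png',a,s=1.5)
for t in('nut_top','keeper_handle','keeper_hinge','holder'):
    r=imaging.landmark_of('wrist',t);print(t,[(np.round(o['position']).astype(int).tolist(),round(o['confidence'],2),px('wrist',o['position'])[0].round().astype(int).tolist()) for o in r[:3]])
```

```text
t 2.0 ee [412.4 -74.9 242.8] head 19.9 shift [ 58.3 -79.8   0.8] twist -10.060655619059332 J6 -0.63 F [ 0.3 -0.3 -0.3] w 29.8
nut_top [([540, 4, 44], 0.59, [401, 141])]
keeper_handle [([440, 67, 57], 0.79, [340, 33])]
keeper_hinge [([544, 7, 26], 0.73, [402, 132])]
holder [([550, 77, 2], 0.96, [426, 68])]
```

View pics/w1.png

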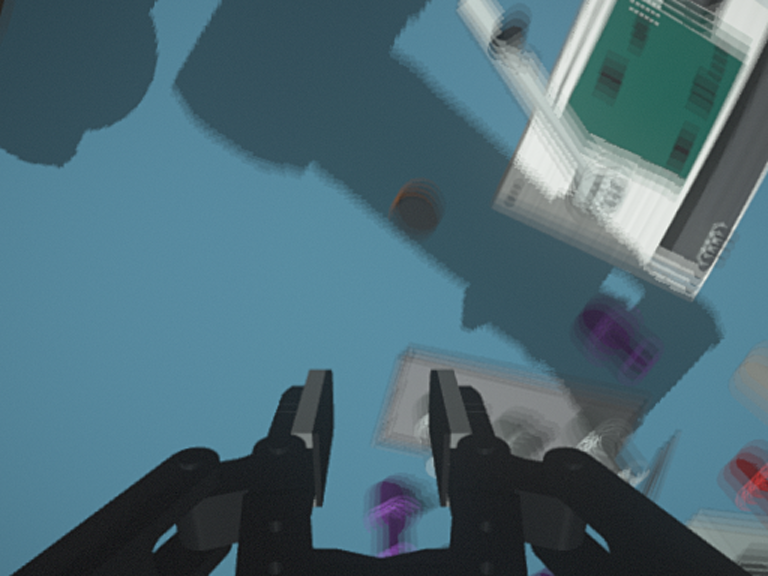

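Blurred by motion, but it agrees with the other views: pivot ≈(541,6), handle ≈(439,68), 119 mm apart (should be 120). The handle shows at (340,25) and the lock nut at (401,125). Next I'll go above the handle with the jaws across the swing.

Request:
{"name": "drive_tool", "arguments": {"plan": [[[-0.023, -0.142, 0.11], -37], [[-0.023, -0.142, 0.11], -37], [[-0.023, -0.142, 0.11], -37], [[-0.023, -0.142, 0.11], -37], [[-0.023, -0.142, 0.11], -37]]}}

```text
time: 2.75
ee_pos: [337.7, 49.2, 129.0]
tool_rot: [-0.002, 0.88, 0.475, -0.004]
force: [0.7, 0.2, 0.5]
grip_width: 30.0
```

Run:
```python
from h import *
import time
imaging.camera('top')
go([439,68,50],55)
imaging.camera('wrist')
for t in('nut_top','keeper_handle','keeper_hinge','holder'):
    r=imaging.landmark_of('wrist',t);print(t,[(np.round(o['position']).astype(int).tolist(),round(o['confidence'],2),px('wrist',o['position'])[0].round().astype(int).tolist()) for o in r[:3]])
go([439,68,50],55)
```

```text
t 2.8 ee [340.2  48.5 130.5] head 56.7 shift [70.8 72.1 80. ] twist 1.6897663733045931 J6 -0.97 F [ 0.  -0.3  0.8] w 30.1
nut_top []
keeper_handle [([437, 67, 59], 0.55, [348, 301])]
keeper_hinge []
holder [([552, 76, -1], 0.85, [393, 339])]
t 3.05 ee [344.   48.2 133. ] head 56.4 shift [69.  68.  83.2] twist 1.3990988702552443 J6 -0.97 F [1.  0.3 0.2] w 30.1
```

Request:
{"name": "drive_tool", "arguments": {"plan": [[[0.069, 0.068, 0.02], 1], [[0.069, 0.068, 0.02], 1], [[0.069, 0.068, 0.02], 1], [[0.069, 0.068, 0.02], 1], [[0.069, 0.068, 0.02], 1]]}}

```text
time: 3.55
ee_pos: [436.7, 68.9, 112.3]
tool_rot: [-0.0, 0.885, 0.466, -0.001]
force: [0.0, 0.1, -0.5]
grip_width: 29.7
```

Run:
```python
from h import *
a=imaging.camera('wrist')
save('w2.png',a,s=1.2)
r=imaging.landmark_of('wrist','keeper_handle');print([(np.round(o['position']).astype(int).tolist(),round(o['confidence'],2)) for o in r[:3]])
go([438,68,50],55)
```

```text
[([439, 67, 57], 0.72)]
t 3.65 ee [436.7  69.  112.8] head 55.6 shift [-0.1  1.7 62.8] twist 0.5527341875509819 J6 -0.91 F [-0.1  0.1  0.7] w 30.2
```

View pics/w2.png

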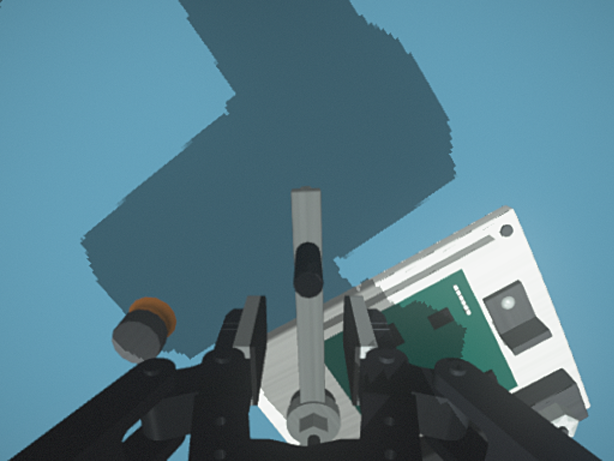

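Request:
{"name": "drive_tool", "arguments": {"plan": [[[0, 0.001, 0.035], 0], [[0, 0.001, 0.062], 0], [[0, 0.001, 0.062], 0], [[0, 0.001, 0.062], 0]], "hand": 0.5}}

```text
time: 4.05
ee_pos: [437.7, 68.7, 50.9]
tool_rot: [-0.0, 0.885, 0.466, -0.0]
force: [0.8, 0.1, -0.4]
grip_width: 20.9
```

Run:
```python
from h import *
go([438,68,50],58)
s=arm.read_state()
for a in (141,133,125,117,109,101,95,90,87,85):
    t=np.radians(a);P=np.array([541+120*np.cos(t),6+120*np.sin(t),50])
    print(a,np.round(P),np.round(totool(P-s['ee_pos'])),)
```

```text
t 4.05 ee [437.7  68.7  50.9] head 55.6 shift [-0.5  0.6  0.9] twist -2.4111049413023977 J6 -0.91 F [ 0.8  0.1 -0.4] w 20.9
141 [448.  82.  50.] [16.  1.  1.]
133 [459.  94.  50.] [33.  4.  1.]
125 [472. 104.  50.] [49.  8.  1.]
117 [487. 113.  50.] [64. 15.  1.]
109 [502. 119.  50.] [78. 24.  1.]
101 [518. 124.  50.] [91. 35.  1.]
95 [531. 126.  50.] [99. 44.  1.]
90 [541. 126.  50.] [106.  53.   1.]
87 [547. 126.  50.] [109.  58.   1.]
85 [551. 126.  50.] [111.  62.   1.]
```

Request:
{"name": "drive_tool", "arguments": {"plan": [[[0.016, 0.001, 0], 4], [[0.033, 0.004, 0], 12], [[0.049, 0.008, 0], 20], [[0.064, 0.015, 0], 28], [[0.078, 0.024, 0], 36]]}}

```text
time: 4.55
ee_pos: [503.8, 120.4, 52.8]
tool_rot: [0.0, 0.986, 0.168, 0.002]
force: [-0.4, -0.8, 0.8]
grip_width: 21.0
```

Run:
```python
from h import *
go([502,119,50],19)
s=arm.read_state()
for a in (101,95,90,87,85,83):
    t=np.radians(a);P=np.array([541+120*np.cos(t),6+120*np.sin(t),50])
    print(a,np.round(P),np.round(totool(P-s['ee_pos'])),)
```

```text
t 4.55 ee [503.8 120.4  52.8] head 19.3 shift [-2.2  0.7  2.7] twist 0.3034809539842911 J6 -0.19 F [-0.4 -0.8  0.8] w 21.0
101 [518. 124.  50.] [15.  1.  3.]
95 [531. 126.  50.] [27.  4.  3.]
90 [541. 126.  50.] [37.  7.  3.]
87 [547. 126.  50.] [43.  9.  3.]
85 [551. 126.  50.] [47. 11.  3.]
83 [556. 125.  50.] [50. 13.  3.]
```

Request:
{"name": "drive_tool", "arguments": {"plan": [[[0.015, 0.001, 0.002], 8], [[0.027, 0.004, 0.002], 15], [[0.037, 0.007, 0.002], 20], [[0.043, 0.009, 0.002], 22], [[0.047, 0.011, 0.002], 22]]}}

```text
time: 5.05
ee_pos: [550.6, 125.6, 50.6]
tool_rot: [-0.001, 1.0, -0.021, 0.0]
force: [-6.7, 2.7, 4.6]
grip_width: 21.3
```

Request:
{"name": "drive_tool", "arguments": {"plan": [[[0, 0, 0], 0], [[0.001, 0, 0], 0], [[0.002, 0, 0], 0], [[0.002, 0, 0], 0]]}}

```text
time: 5.45
ee_pos: [550.5, 125.0, 48.2]
tool_rot: [0.0, 1.0, -0.021, -0.002]
force: [-5.6, -0.2, 3.6]
grip_width: 21.6
```

Run:
```python
from h import *
go([547,126,50],-3)
for c in('top','scene'):
  imaging.camera(c)
  for t in('keeper_handle','keeper_hinge','nut_top'):
    r=imaging.landmark_of(c,t);print(c,t,[(np.round(o['position'],1).tolist(),round(o['confidence'],2)) for o in r[:2]])
```

```text
t 5.45 ee [550.5 125.   48.2] head -2.4 shift [-3.6 -0.9 -1.7] twist 0.6163756445310469 J6 0.19 F [-5.6 -0.2  3.6] w 21.6
top keeper_handle []
top keeper_hinge [([542.6, 6.0, 24.5], 0.42), ([548.0, 403.8, 0.5], 0.22)]
top nut_top [([537.1, 4.0, 45.2], 0.57)]
scene keeper_handle [([548.2, 121.0, 59.2], 0.56), ([553.9, 400.1, 1.1], 0.49)]
scene keeper_hinge [([539.9, 2.8, 28.4], 0.62)]
scene nut_top [([540.3, 3.9, 39.7], 0.59)]
```

Request:
{"name": "drive_tool", "arguments": {"plan": [[[0.002, 0, 0], 0], [[0.004, 0, 0], 0], [[0.005, 0, 0], 0], [[0.005, 0, 0], 0]]}}

```text
time: 6.25
ee_pos: [550.8, 125.0, 47.5]
tool_rot: [0.0, 1.0, -0.021, -0.007]
force: [-13.8, 1.9, 11.6]
grip_width: 21.4
```

Request:
{"name": "drive_tool", "arguments": {"plan": [[[-0.005, 0, 0], 0], [[-0.01, 0, 0], 0], [[-0.01, 0, -0.03], 0], [[-0.01, 0, -0.08], 0], [[-0.01, 0, -0.12], 0]], "hand": 0.3}}

```text
time: 6.75
ee_pos: [548.2, 125.1, 170.2]
tool_rot: [-0.0, 1.0, -0.021, 0.002]
force: [0.9, 0.1, 1.3]
grip_width: 29.9
```

Run:
```python
from h import *
m=imaging.camera_model('wrist');s=arm.read_state()
c=-np.array(m['R']).T@m['t'];print('cam',c,'axis',np.array(m['R'])[2], 'off tool',totool(c-s['ee_pos']))
go([541,-60,190],-3)
```

```text
cam [550.69778781 205.330626   302.65392018] axis [-0.01034883 -0.31396362 -0.94937861] off tool [  -0.44907678  -80.30975598 -132.43154693]
t 6.75 ee [548.2 125.1 170.2] head -2.4 shift [  0.6 185.2 -19.8] twist 0.6088517718993955 J6 0.19 F [0.9 0.1 1.3] w 29.9
```

Request:
{"name": "drive_tool", "arguments": {"plan": [[[0, 0.17, 0], 0], [[0, 0.17, 0], 0], [[0, 0.17, 0], 0], [[0, 0.17, 0], 0], [[0, 0.17, 0], 0]]}}

```text
time: 7.25
ee_pos: [540.8, -47.9, 168.8]
tool_rot: [0.001, 1.0, -0.023, 0.001]
force: [0.4, 0.7, 0.2]
grip_width: 29.8
```

Run:
```python
from h import *
imaging.camera('top')
m=imaging.camera_model('wrist');a=imaging.camera('wrist')
u=px('wrist',[[541,6,44],[541,6,30],[547,126,58]]);print(u)
go([0,0,0])
for t in('keeper_handle','keeper_hinge','nut_top','nut_seat','holder'):
    r=imaging.landmark_of('wrist',t);print(t,[(np.round(o['position'],1).tolist(),round(o['confidence'],2),px('wrist',o['position'])[0].round().tolist()) for o in r[:2]])
full=cv2.resize(a,None,fx=.78,fy=.78);c=a[max(0,int(u[0,1])-50):int(u[0,1])+50,int(u[0,0])-50:int(u[0,0])+50];c=cv2.resize(c,(300,300),interpolation=cv2.INTER_CUBIC)
print('crop orig',int(u[0,0])-50,max(0,int(u[0,1])-50))
o=np.zeros((300,700,3),np.uint8);o[:full.shape[0],:399]=full;o[:300,400:]=c;save('w3.png',o);np.save('w3.npy',a)
```

```text
[[251.87492133 123.86263672]
 [251.94654662 121.79712896]
 [252.87782392 -62.40530397]]
t 7.35 ee [540.5 -45.  168.5] head -2.5 shift [-542.2  -21.4  167.7] twist None J6 -0.12 F [-0.1  0.5 -0.9] w 30.0
keeper_handle []
keeper_hinge []
nut_top [([538.6, 4.1, 44.0], 0.87, [250.0, 129.0])]
nut_seat [([540.2, 4.4, 33.3], 0.87, [252.0, 126.0]), ([558.9, -193.2, 1.8], 0.52, [278.0, 313.0])]
holder [([552.1, 76.6, -1.3], 0.56, [263.0, 33.0])]
crop orig 201 73
```

View pics/w3.png

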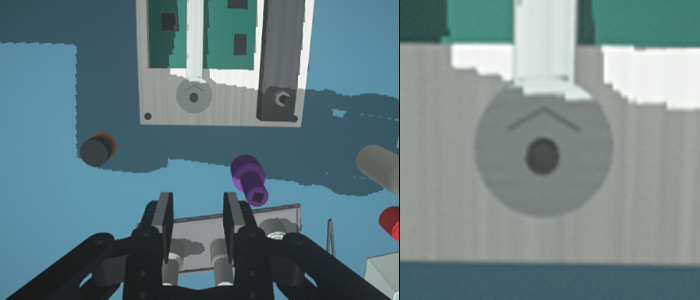

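The keeper bar lies parallel to the board, over it. In the crop the lock nut is about 72 px across flats at its top against a 138 px (36 mm) washer, so ≈18 mm, medium. The stud is at (543,156). Next, a look down at the tray.

Request:
{"name": "drive_tool", "arguments": {"plan": [[[0.012, 0.21, -0.01], 0], [[0.012, 0.21, -0.01], 0], [[0.012, 0.21, -0.01], 0], [[0.012, 0.21, -0.01], 0], [[0.012, 0.21, -0.01], 0]]}}

```text
time: 8.1
ee_pos: [544.2, -259.4, 179.1]
tool_rot: [0.002, 1.0, -0.022, 0.001]
force: [0.0, 1.2, -0.0]
grip_width: 30.1
```

Run:
```python
from h import *
imaging.camera('top');imaging.camera('top')
a=imaging.camera('wrist');np.save('w4.npy',a)
save('w4.png',a,s=1.5)
go([0,0,0])
for t in('socket_small','socket_medium','socket_large','tray'):
    r=imaging.landmark_of('wrist',t);print(t,[(np.round(o['position'],1).tolist(),round(o['confidence'],2),px('wrist',o['position'])[0].round().tolist()) for o in r[:4]])
```

```text
t 8.25 ee [ 543.2 -254.3  177.9] head -2.4 shift [-553.5 -230.7  178.5] twist None J6 -0.47 F [-0.8  0.1 -0.5] w 29.8
socket_small [([567.2, -197.9, 6.7], 0.91, [280.0, 112.0])]
socket_medium [([498.7, -198.2, 5.7], 0.76, [201.0, 116.0])]
socket_large [([493.0, -294.3, -2.0], 0.93, [205.0, 215.0]), ([630.0, -176.0, 5.2], 0.83, [352.0, 84.0]), ([678.4, -347.7, 3.3], 0.81, [390.0, 259.0])]
tray [([561.0, -193.3, 1.0], 0.77, [272.0, 107.0])]
```

View pics/w4.png

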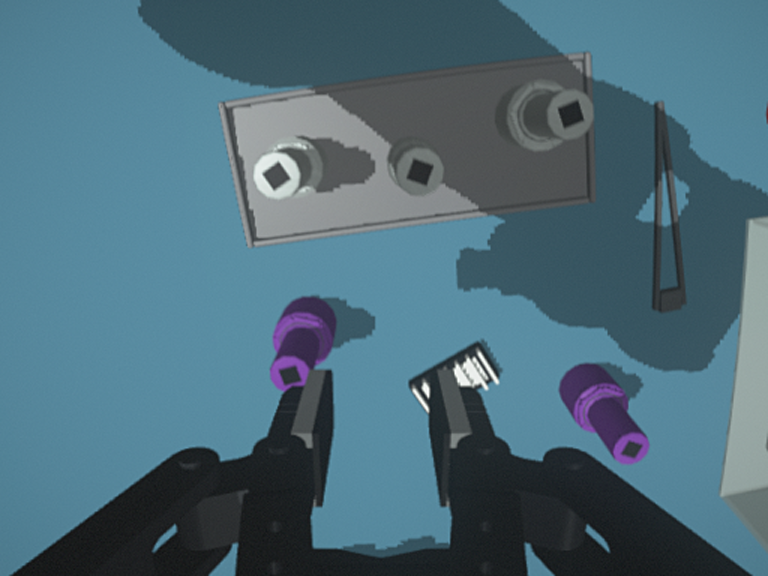

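Left to right on the tray: medium top (275,175), small (415,168), large (570,112). The base widths agree with the networks: the large is widest and the small one's base is almost hidden. The purple copies are off the tray. The drive squares on top give each socket's yaw, so I'll measure those on the plane z=79.

Run:
```python
from h import *
a=np.load('w4.npy');g=cv2.cvtColor(a,cv2.COLOR_RGB2GRAY)
for n,(x,y) in dict(med=(183,117),small=(279,114),large=(380,75)).items():
    S=8;p=cv2.resize(g[y-12:y+13,x-12:x+13],None,fx=S,fy=S,interpolation=cv2.INTER_CUBIC)
    t,_=cv2.threshold(p[40:160,40:160],0,255,cv2.THRESH_OTSU)
    k,l,st,ce=cv2.connectedComponentsWithStats((p<t).astype(np.uint8))
    i=l[100,100]; 
    c=max(cv2.findContours((l==i).astype(np.uint8),0,cv2.CHAIN_APPROX_NONE)[0],key=len).reshape(-1,2)
    uv=(c+.5)/S-.5+[x-12,y-12]
    W=ray('wrist',uv,79.)[:,:2]
    (cx,cy),(w,h),_=r=cv2.minAreaRect(W.astype(np.float32))
    b=cv2.boxPoints(r);e=b[1]-b[0]
    print(n,i,t,'ctr',round(cx,1),round(cy,1),'size',round(w,1),round(h,1),'ang mod90',round(np.degrees(np.arctan2(e[1],e[0]))%90,1))
w3=np.load('w3.npy')
m=imaging.camera_model('wrist')
# shift camera model back to w3 pose: same orientation, ee moved (2.7,-209.3,9.4)
m2=dict(m);R=np.array(m['R']);c=-R.T@np.array(m['t'])+np.array([540.5-543.2,-45+254.3,168.5-177.9]);m2['t']=-R@c
print('washer',ray('wrist',[[248.7,122]],32,m2),'stud',ray('wrist',[[248.7,125]],55,m2))
# plate edges yaw
print(ray('wrist',[[141/.78,124/.78],[299/.78,127/.78]],12,m2))
go([500,-198,120],0)
```

```text
med 2 143.0 ctr 498.4 -192.3 size 9.4 9.1 ang mod90 31.5
small 2 73.0 ctr 562.1 -193.2 size 9.1 9.3 ang mod90 68.6
large 1 67.0 ctr 628.4 -170.1 size 9.4 9.0 ang mod90 20.5
washer [[538.01676343   7.74429173  32.        ]] stud [[538.38246266   8.10891823  55.        ]]
[[477.82468856 -23.32283365  12.        ]
 [653.38108411 -33.24297827  12.        ]]
t 8.45 ee [ 543.2 -252.8  177.9] head -2.3 shift [-45.3 -53.   58. ] twist -2.2605924911397324 J6 -0.47 F [-0.4  0.1 -0.4] w 30.1
```

Request:
{"name": "drive_tool", "arguments": {"plan": [[[-0.047, -0.059, 0.03], 0], [[-0.047, -0.059, 0.06], 0], [[-0.047, -0.059, 0.06], 0], [[-0.047, -0.059, 0.06], 0], [[-0.047, -0.059, 0.06], 0]], "hand": -0.18}}

```text
time: 8.95
ee_pos: [500.7, -194.4, 119.7]
tool_rot: [0.001, 1.0, -0.02, 0.002]
force: [1.1, -0.3, 0.3]
grip_width: 50.3
```

```bash
cat > sq.py <<'E'
from h import *
def square(guess,z,b=14):
    a=imaging.camera('wrist');g=cv2.cvtColor(a,cv2.COLOR_RGB2GRAY)
    x,y=px('wrist',guess)[0].round().astype(int);S=8
    p=cv2.resize(g[y-b:y+b+1,x-b:x+b+1],None,fx=S,fy=S,interpolation=cv2.INTER_CUBIC)
    t,_=cv2.threshold(p,0,255,cv2.THRESH_OTSU)
    cs=cv2.findContours((p<t).astype(np.uint8),cv2.RETR_LIST,cv2.CHAIN_APPROX_NONE)[0]
    for c in cs:
        if len(c)<60: continue
        W=ray('wrist',(c.reshape(-1,2)+.5)/S-.5+[x-b,y-b],z)[:,:2]
        (cx,cy),(w,h),_=r=cv2.minAreaRect(W.astype(np.float32))
        if 6<min(w,h) and max(w,h)<14:
            q=cv2.boxPoints(r);e=q[1]-q[0];print('sq',round(cx,1),round(cy,1),round(w,1),round(h,1),round(np.degrees(np.arctan2(e[1],e[0]))%90,1))
    return a
E
python3 - <<'E'
from sq import *
imaging.camera('top')
a=square([498.4,-192.3,79],79.)
np.save('w5.npy',a);go([498.4,-192.3,54],-2.3)
print(px('wrist',[498.4,-192.3,79]))
E
```

```text
sq 499.4 -196.7 9.9 9.9 30.2
t 9.05 ee [ 501.2 -195.2  120.2] head -2.4 shift [-3.2 -2.9 66.2] twist -0.08558387799885736 J6 -0.41 F [ 0.7 -0.1 -0.3] w 50.6
[[248.94169407 229.72957271]]
```

Request:
{"name": "drive_tool", "arguments": {"plan": [[[-0.002, 0.0, 0.03], 0], [[-0.002, 0.001, 0.06], 0], [[-0.002, 0.001, 0.066], 0], [[-0.002, 0.001, 0.066], 0], [[-0.002, 0.001, 0.066], 0]]}}

```text
time: 9.55
ee_pos: [498.3, -195.9, 53.7]
tool_rot: [0.001, 1.0, -0.021, 0.001]
force: [-0.5, -0.1, 0.1]
grip_width: 50.4
```

Request:
{"name": "drive_tool", "arguments": {"plan": [[[0, 0, 0], 0], [[0, 0, 0], 0], [[0, 0, 0], 0], [[0, 0, 0], 0]], "hand": 1}}

```text
time: 9.95
ee_pos: [498.0, -195.5, 53.6]
tool_rot: [0.001, 1.0, -0.021, 0.001]
force: [0.2, -0.8, 5.9]
grip_width: 20.4
```

Request:
{"name": "drive_tool", "arguments": {"plan": [[[0, 0, -0.03], 0], [[0, 0, -0.08], 0], [[0, 0, -0.1], 0], [[0, 0, -0.1], 0], [[0, 0, -0.1], 0]]}}

```text
time: 10.45
ee_pos: [496.1, -194.6, 151.8]
tool_rot: [-0.0, 1.0, -0.021, -0.0]
force: [-0.5, -0.0, -1.2]
grip_width: 20.9
```

Run:
```python
from sq import *
imaging.camera('top')
s=arm.read_state();P=s['ee_pos'];z=P[2]+24.5
a=square([P[0],P[1],z],z,20);save('w6.png',a,s=1.2)
go([538.3,7,130],-3)
print(px('wrist',[P[0],P[1],z]))
```

```text
sq 494.4 -195.3 9.8 9.9 30.7
t 10.55 ee [ 494.9 -194.1  150.1] head -2.4 shift [  35.  -202.7   20.3] twist 0.6037357694680736 J6 -0.41 F [-0.2  1.4 -1.2] w 20.4
[[255.59700559 309.01614626]]
```

View pics/w6.png

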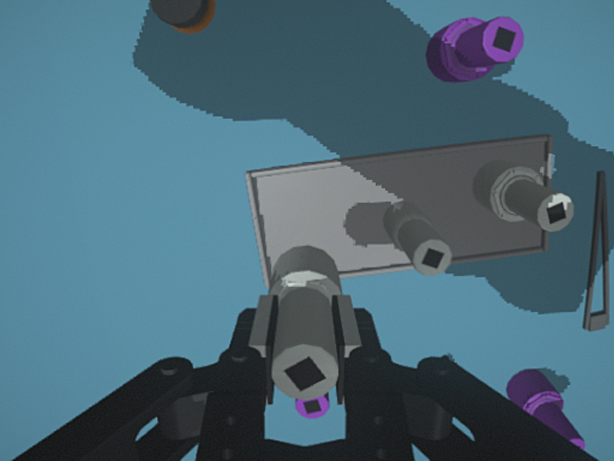

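Medium is held at (305,372), square angle 30.7°. The small (432,257) and large (555,210) are still upright on the tray. On the way I'll stop still beside the nut and re-measure it.

Request:
{"name": "drive_tool", "arguments": {"plan": [[[0.039, -0.15, -0.02], 4], [[0.039, -0.15, -0.02], 4], [[0.039, -0.15, -0.02], 4], [[0.039, -0.15, -0.02], 4], [[0.039, -0.15, -0.02], 4]]}}

```text
time: 11.05
ee_pos: [541.0, -45.1, 170.4]
tool_rot: [-0.0, 0.999, -0.054, -0.002]
force: [-1.1, 0.3, -1.8]
grip_width: 20.3
```

Run:
```python
from sq import *
for i in range(5): imaging.camera('top')
go([540,7,130],-6.3)
s=arm.read_state();P=s['ee_pos'];z=P[2]+24.5
a=square([P[0],P[1],z],z,20);np.save('w7.npy',a)
for p in ('nut_top','nut_seat'):
    r=imaging.landmark_of('wrist',p);print(p,[(np.round(o['position'],1).tolist(),round(o['confidence'],2)) for o in r[:2]])
u=px('wrist',[539,6.5,32])[0];x,y=u.round().astype(int);print(u)
x0,y0=x-40,max(0,y-40);c=a[y0:y+41,x0:x+41];S=5
b=cv2.resize(c,None,fx=S,fy=S,interpolation=cv2.INTER_CUBIC)
g=cv2.medianBlur(cv2.cvtColor(b,cv2.COLOR_RGB2GRAY),7)
def W(q,z): return ray('wrist',[(np.array(q)+.5)/S-.5+[x0,y0]],z)[0].round(1)
for lo,hi,z in((85,140,32),(15,40,55)):
    h=cv2.HoughCircles(g,cv2.HOUGH_GRADIENT,1.5,60,param1=60,param2=20,minRadius=lo,maxRadius=hi)
    if h is not None:
        for q in h[0][:3]: print('circ',q.round(),W(q[:2],z)); cv2.circle(b,(int(q[0]),int(q[1])),int(q[2]),(255,0,0) if z==32 else (0,255,0),1)
save('w7.png',b)
```

```text
t 11.3 ee [541.1 -48.1 171.4] head -6.5 shift [ -7.2 -54.6  41.4] twist -0.21108393021904703 J6 -0.05 F [ 0.3 -0.3 -1.4] w 20.7
sq 540.6 -49.9 9.8 10.0 26.6
nut_top [([537.1, 2.2, 46.9], 0.59), ([628.2, -174.4, 3.4], 0.52)]
nut_seat [([538.2, 1.4, 35.4], 0.75)]
[243.19767112 117.93145915]
circ [206. 209. 116.] [539.4   5.3  32. ]
circ [142.  29. 106.] [532.9  33.5  32. ]
circ [382.  26. 102.] [569.3  29.8  32. ]
circ [203. 226.  30.] [539.6   5.2  55. ]
circ [154. 107.  21.] [534.7  22.6  55. ]
circ [91. 77. 23.] [526.4  27.7  55. ]
```

View pics/w7.png

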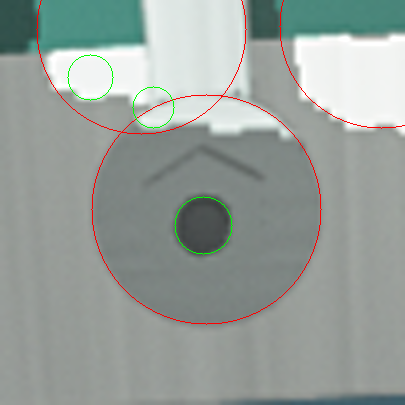

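The washer circle and stud agree at (539.5, 5.25), and the nut again reads ≈18 mm. The tool target is about (539.7, 6.3), with mouth z = TCP z − 49.6.

Request:
{"name": "drive_tool", "arguments": {"plan": [[[-0.0075, -0.054, 0.0], 0], [[-0.0075, -0.054, 0.03], 0], [[-0.0075, -0.054, 0.056], 0], [[-0.0075, -0.054, 0.056], 0], [[-0.0075, -0.054, 0.056], 0]]}}

```text
time: 11.95
ee_pos: [540.2, 7.3, 116.2]
tool_rot: [0.0, 0.998, -0.056, -0.001]
force: [0.6, 0.1, -0.7]
grip_width: 20.5
```

Run:
```python
from sq import *
for i in range(3): imaging.camera('top')
s=arm.read_state();P=s['ee_pos'];z=P[2]+25
square([P[0],P[1],z],z,20)
go([539.7,6.3,98],-6.3)
```

```text
sq 541.3 6.0 9.8 9.9 26.6
t 12.15 ee [542.    7.3 118. ] head -6.4 shift [-2.3  1.2 20. ] twist -0.13942370537100146 J6 0.05 F [ 0.4 -0.6 -1.3] w 20.9
```

Request:
{"name": "drive_tool", "arguments": {"plan": [[[-0.0018, 0.001, 0.008], 0], [[-0.0018, 0.001, 0.016], 0], [[-0.0018, 0.001, 0.02], 0], [[-0.0018, 0.001, 0.02], 0], [[-0.0018, 0.001, 0.02], 0]]}}

```text
time: 12.65
ee_pos: [538.4, 7.0, 95.9]
tool_rot: [-0.0, 0.998, -0.056, -0.0]
force: [0.1, -0.3, -1.3]
grip_width: 20.4
```

Run:
```python
from sq import *
s=arm.read_state();P=s['ee_pos'];z=P[2]+25
square([P[0],P[1],z],z,20)
go([539.7,6.3,98],-6.3)
imaging.camera('top');go([539.7,6.3,98],-6.3)
```

```text
sq 538.1 5.5 9.8 9.9 26.7
t 12.7 ee [538.7   7.   96.2] head -6.4 shift [ 1.1  0.6 -1.8] twist -0.09565420136291891 J6 0.04 F [ 0.2  0.4 -1.1] w 20.7
t 12.75 ee [538.9   7.   96.4] head -6.4 shift [ 0.9  0.6 -1.6] twist -0.09182311546379651 J6 0.04 F [-0.2 -0.3 -0.2] w 20.6
```

Request:
{"name": "drive_tool", "arguments": {"plan": [[[0.0005, 0.0003, 0.002], 0], [[0.0005, 0.0003, 0.004], 0], [[0.0005, 0.0003, 0.006], 0], [[0.0005, 0.0003, 0.007], 0], [[0.0005, 0.0003, 0.008], 0]]}}

```text
time: 13.25
ee_pos: [540.5, 6.6, 91.9]
tool_rot: [0.0, 0.998, -0.056, 0.001]
force: [-5.6, 0.3, 20.3]
grip_width: 20.5
```

Contact at nut-top height, so this is probably the other of the two possible hex phases. I'll lift slightly, turn 30° and retry.

Request:
{"name": "drive_tool", "arguments": {"plan": [[[-0.001, 0, -0.005], 0], [[-0.001, 0, -0.006], -8], [[-0.001, 0, -0.006], -16], [[-0.001, 0, -0.006], -24], [[-0.001, 0, -0.006], -30]]}}

```text
time: 13.75
ee_pos: [537.9, 6.8, 94.0]
tool_rot: [-0.0, 0.978, 0.207, -0.0]
force: [-1.0, 0.1, -1.3]
grip_width: 21.0
```

Run:
```python
from sq import *
for i in range(4): imaging.camera('top')
go([539.7,6.3,98],-6.3)
s=arm.read_state();P=s['ee_pos'];z=P[2]+25
square([P[0],P[1],z],z,20)
go([539.7,6.3,98],23.7)
```

```text
t 13.95 ee [537.9   6.8  94. ] head 23.5 shift [ 1.4  1.1 -4. ] twist 29.76987902195245 J6 -0.48 F [-0.6  0.7 -0.3] w 20.4
sq 537.9 5.6 9.8 9.9 56.7
t 14.0 ee [538.    6.8  94.1] head 23.5 shift [ 1.4  1.1 -3.9] twist -0.21052305714931663 J6 -0.48 F [ 0.9  0.2 -0.6] w 20.8
```

Request:
{"name": "drive_tool", "arguments": {"plan": [[[0.0013, 0.001, 0], 0], [[0.0013, 0.001, 0.0], 0], [[0.0013, 0.001, 0.002], 0], [[0.0013, 0.001, 0.004], 0], [[0.0013, 0.001, 0.006], 0]]}}

```text
time: 14.5
ee_pos: [539.6, 6.3, 88.0]
tool_rot: [-0.0, 0.979, 0.204, -0.0]
force: [0.1, -0.6, -0.9]
grip_width: 20.6
```

Run:
```python
from sq import *
s=arm.read_state();P=s['ee_pos'];z=P[2]+25
square([P[0],P[1],z],z,20)
go([539.7,6.3,82],23.7)
```

```text
sq 539.0 5.5 9.7 9.9 56.6
t 14.55 ee [539.3   6.4  87.6] head 23.6 shift [0.3 0.3 5.6] twist -0.11152995153190659 J6 -0.48 F [ 0.  -0.2 -1.5] w 20.9
```

It slipped over the nut with no force. Now down to the washer.

Request:
{"name": "drive_tool", "arguments": {"plan": [[[0.0003, 0.0003, 0.002], 0], [[0.0003, 0.0003, 0.004], 0], [[0.0003, 0.0003, 0.006], 0], [[0.0003, 0.0003, 0.007], 0], [[0.0003, 0.0003, 0.008], 0]]}}

```text
time: 15.05
ee_pos: [540.1, 6.1, 81.5]
tool_rot: [-0.0, 0.979, 0.205, -0.001]
force: [-4.8, -0.5, 13.6]
grip_width: 20.5
```

Request:
{"name": "drive_tool", "arguments": {"plan": [[[0, 0, 0], 0], [[0, 0, 0], 0], [[0, 0, 0], 0]]}}

```text
time: 15.35
ee_pos: [540.1, 6.1, 81.6]
tool_rot: [0.0, 0.979, 0.205, -0.0]
force: [-3.2, -0.4, 7.6]
grip_width: 20.6
```

Request:
{"name": "drive_tool", "arguments": {"plan": [[[0, 0, 0.001], 0], [[0, 0, 0.002], 0], [[0, 0, 0.002], 0], [[0, 0, 0.002], 0]]}}

```text
time: 15.75
ee_pos: [540.2, 6.1, 81.5]
tool_rot: [0.0, 0.979, 0.205, -0.001]
force: [-6.9, -0.5, 19.5]
grip_width: 20.5
```

Run:
```python
from sq import *
a=imaging.camera('scene');b=imaging.camera('top')
s=arm.read_state();P=s['ee_pos']
w=square([P[0],P[1],P[2]+25.4],107.,20)
go([539.7,6.3,82],23.7)
for c in('top','scene'):
    for t in('keeper_handle','holder'):
        print(c,t,[(np.round(o['position'],1).tolist(),round(o['confidence'],2)) for o in imaging.landmark_of(c,t)[:1]])
f=lambda im,x0,y0:cv2.resize(im[y0:y0+150,x0:x0+200],None,fx=2,fy=2,interpolation=cv2.INTER_CUBIC)
save('fin.png',np.vstack([np.hstack([f(a,140,110),f(b,190,130)]),np.hstack([cv2.resize(w,(400,300)),f(a,80,150)])]))
```

```text
sq 540.1 5.2 9.7 9.8 57.0
t 15.9 ee [540.2   6.1  81.5] head 23.6 shift [-0.4 -0.4 -0.5] twist -0.07282017629677284 J6 -0.48 F [-6.4  0.4 19.4] w 20.9
top keeper_handle [([542.5, 127.1, 53.3], 0.56)]
top holder [([554.6, 73.0, 1.1], 0.98)]
scene keeper_handle [([548.0, 121.7, 58.3], 0.63)]
scene holder [([553.5, 69.8, 0.6], 0.57)]
```

View pics/fin.png

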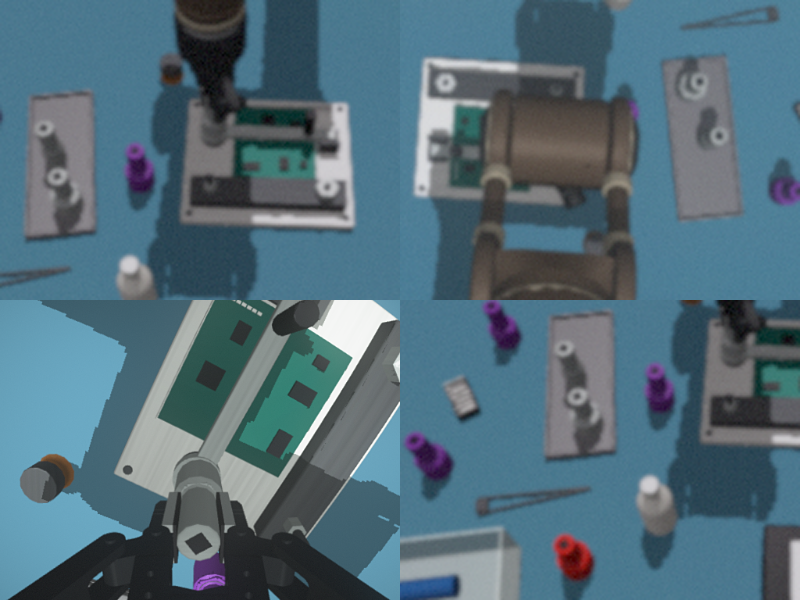

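Socket rigidly home: 19 N with no further travel, at the predicted height. The bar is shut and the other two sockets are upright on the tray. I'll ease the push a little, then hand in.

Request:
{"name": "drive_tool", "arguments": {"plan": [[[0, 0, -0.0015], 0], [[0, 0, -0.0015], 0], [[0, 0, -0.0015], 0]]}}

```text
time: 16.4
ee_pos: [540.1, 6.1, 81.5]
tool_rot: [0.0, 0.979, 0.205, -0.0]
force: [-5.2, -0.8, 9.9]
grip_width: 20.7
```

```bash
python3 -c "
from h import *
go([540.2,6.1,81.5],23.6)
workorder.sign_off()"
```

```text
t 16.4 ee [540.1   6.1  81.5] head 23.6 shift [0.1 0.  0. ] twist 0.01899681332866976 J6 -0.48 F [-5.2 -0.8  9.9] w 20.7
the job is handed in; nothing more can be done
```

I swung the keeper shut and seated the medium socket on the lock nut. I handed the job in at 16.4 s with the socket still gripped.

- **Keeper:** I pushed the handle until it stopped moving, with about 14 N at the stop (the detent resists with about 3 N). The last pictures show the bar over the board, parallel to the jaw. I did not measure the keeper angle directly.
- **Choice of socket:** The lock nut measured about 18 mm across flats, so I tried only the medium socket. I did not test-fit the small or large one.
- **Fit:** The first attempt stopped on top of the nut, because the square on top of the socket leaves two possible hex angles. After a 30° turn it slid on without force.
- **Seating:** The tool stopped at z = 81.5 mm, where 81.6 was predicted for fully home. Pressing with 19 N moved it no further. I eased the push to about 10 N before handing in, and the tool stood upright.
- **Bench:** The small and large sockets stand upright on the tray. I saw no other item moved.

Two checks were less clear. The network's readings of the handle position differed by up to about 5 mm between cameras, near its stated error. A sideways force of about 5 N stayed on the tool while it pressed down.

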